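Bolt the culture dish case shut

ROBOT

A 6-joint arm with a two-finger parallel gripper is mounted at the origin on a cart in front of the work surface, level with it; the furniture and walls round the work are solid. World frame = base frame: x ahead of the robot, y to its left, z up, the work surface at z = 0. Lengths are in m, angles in rad, forces in N, time in s.
With the tool pointing down it reaches from about 0.3 to 0.875 m from the base axis. Payload 6.4 kg.
Tool frame: the origin (TCP) lies on the mounting face of the last link; the fingertips stand 173 mm ahead of it and the grasp point (between the pads) lies 155 mm ahead of it (ctrl.tip_reach is the distance from the TCP to the fingertips, in m); z points along the fingers, y is the line along which they close (so a half turn about z gives the same grasp; the last joint's range is limited). The gripper opens to 85 mm and grips with 20 to 120 N. Pads are 22 mm wide; open, the fingers measure 114 mm over their backs; the gripper's body (76 mm by 85 mm) begins 54 mm behind the grasp point. The pads swing forward as they close: fully open they stand 13 mm farther back than shut.
Start: joints at [-1.425, 0.181, 1.607, -0, 1.354, -0.206], TCP at [0.198, -0.54, 0.405] pointing down, gripper open.
Joint ranges: [-2.99, 2.99], [-0.89, 2.07], [0.3, 2.58], [-1.14, 4.28], [0, 2.63], [-3.12, 3.12]. Speed limits (rad/s): [2.57, 2.57, 3.01, 3.14, 3.14, 3.14].

INTERFACE

Orientations are given as a unit quaternion [w, x, y, z].
In Python, from bench import ctrl gives the robot as it stands.
- The arm moves only by the shell command python3 -m pendant 'ROWS'. ROWS is JSON, a list that holds one entry, the list of rows, each a list of 7 numbers: the opening, from 0 (shut) to 1 (fully open), then the shift along the tool's x, y, z in mm, then the turn, a rotation vector about the tool's x, y, z in rad. A call has 1 to 5 rows; each row is the pose to reach, as a shift and turn from the pose commanded when the call began, along the tool's axes at that moment; what a row does not reach only later rows make up. A row lasts 1/12 s, in which the tool goes at most 41.7 mm and 7.16 degrees, less where a joint would pass 70% of its speed; a pose out of reach is approached as far as the arm can. A call with a gripper value outside its range is refused whole. The fingers move at their own pace and stop on an object; the grip force is fixed at half the most. Time passes only in rows, so rows that repeat a pose let the fingers close. It gives the time, the measured TCP pose, the force, the opening and the grip force at its end, in the units of the state.
- ctrl.get_obs(): the state, without advancing time (a new reading comes with each control period).
- ctrl.camera(name): name is "side" or "top"; returns the picture (420x560x3 uint8, red, green, blue); there is no depth.
- ctrl.camera_params(name): a dict with "mtx" (3x3 intrinsics, pixels), "world_from_camera" (4x4, takes a point from camera to world coordinates). Camera axes: x right, y down, z forward; pixel columns grow to the right and rows downward; lengths in m; the calibration is good to about 2 mm. A picture is of the moment at which its call begins. camera_params takes no time and is no camera call.
- ctrl.hand_in(): hands the job in; it is judged then, once.
Trained networks look in the newest picture that a camera, given by its name, has taken for a name from the list of things; names that differ only in an ending like _2 or _b are one class to them, and where a whole thing is asked for, a point or a joint stands for the part that bears it (a point fixed in the world has none). Each returns a list of dicts, best first, with "confidence" (0 to 1); they miss things now and then, are a little off and sometimes report something else, mostly with a low value. They report only what shows in the picture. A call takes as long as a camera call.
- ctrl.boxes_of(camera, name): "point" ([column, row] as shares, 0 to 1, of the picture: columns of its width, rows of its height, amid what is visible of it).
The state is a dict: "time_s": time; "q": joint angles; "dq": joint speeds; "joint_efforts": joint torques, N m; "eef_pos": TCP position; "eef_rot": TCP orientation; "wrist_force": force on the tool from outside, world axes, zero at the start; "torque": the same for the moment, N m; "opening": opening from 0.0 (shut) to 1.0 (fully open); "grasp_force": force on a finger pad.
Only numpy, scipy, OpenCV 4.12 (cv2) and the standard library are available. Lean on these libraries where they do the work, as an engineer would, in place of code of your own. Each camera call takes 0.05 s, during which the arm holds its last target. There are 200 camera calls.

TASK

Two small aluminium cases with clear lids stand on the worktop, and both lid bolts are drawn back. Bolt shut the case that holds the round petri dish: slide its bolt across until the tip is fully home in the keeper. Leave the bolt of the other case, which holds the eyepiece, drawn back, and let go of everything.

Things in the scene. Friction and masses are not known exactly. Their poses are not given: they have to be found in the camera images.
- dish_case: Low aluminium case, round white petri dish under its clear lid; 92 mm (x) by 160 (y), 51 high, fixed. Origin: centre of underside, z up. The steel bolt on the lid runs along case y at x = +26 mm, 60 mm up; it slides to +y through a guide (y -7 to +25, top 71 mm up) into the keeper (bridge at y +56 to +76). The two cases look alike but for contents; which stands where varies.
- dish_bolt (a joint): How far the dish case's bolt is slid to case +y, in m: 0 = drawn back (knob centre at case y = -66 mm), 0.028 = tip at the keeper's mouth, 0.050 = fully home at a dead stop (knob at y = -16 mm). Starts between 0 and 0.010. Slides at about 2 to 3 N and stays where it is left.
- dish_knob (a point): Centre of the top of the dish bolt's knob, an upright steel cylinder 14 mm in diameter behind the guide; top 106.5 mm above the worktop, straight sides from 77 to 103 mm. Axes as the case. Pinch it from above, or push it from behind towards case +y. A tall microscope (x over 0.47 m, y -0.18 to 0.18, 0.4 m high) stands between the places of the two cases: pass in front of it.
- eyepiece_bolt (a joint): The same for the bolt of the other case, which holds a black eyepiece (37 mm) and a black cap under its clear lid. Starts between 0 and 0.010 m (drawn back) and is to be left so.

How it is judged:
At the end, for the whole second after the job is handed in: The dish case's bolt stands within 10 mm of its fully home stop (at rest, tip well inside the keeper), and the eyepiece case's bolt is still drawn back, less than 20 mm from its rear stop (value of joint dish_bolt above 0.04 m and velocity of joint dish_bolt below 0.005 m/s and value of joint eyepiece_bolt below 0.02 m); the robot touches nothing.
It fails at once if the eyepiece case's bolt is slid more than 20 mm from its rear stop (value of joint eyepiece_bolt above 0.02 m).
It also fails if it takes over 40 s, if anything falls off the work surface, if the arm or the gripper's body presses on something with over 40 N, if the wrist force passes 120 N, or if a joint passes its speed limit or range.

## Working session

There is one attempt and no reset: what is moved stays moved. The work goes in short steps, Python scripts to look and compute and a shell command to move; the robot and the scene stay as the last step left them, time stands still between calls to the robot, and variables do not carry over. Pictures are saved under pics/ and viewed, at most 10 in all, crops included, and the job is handed in when it is done.

```bash
mkdir -p pics
python3 - <<'E'
from bench import ctrl
import cv2,numpy as np
np.set_printoptions(precision=3,suppress=True)
for c in("top","side"):
    cv2.imwrite(f"pics/{c}0.png",ctrl.camera(c)[:,:,::-1])
    p=ctrl.camera_params(c);print(c,np.array(p["mtx"]),np.array(p["world_from_camera"]))
    for n in("dish_case","dish_knob","dish_bolt","eyepiece_bolt"):
        print(n,[(np.round(np.array(d["point"])*[560,420],1),round(d["confidence"],2)) for d in ctrl.boxes_of(c,n)[:4]])
o=ctrl.get_obs();print(o["time_s"],o["eef_pos"],o["eef_rot"])
E
```

```text
top [[477.439   0.    287.526]
 [  0.    477.439 207.73 ]
 [  0.      0.      1.   ]] [[ 0.015 -0.996  0.086  0.405]
 [-1.    -0.016 -0.002 -0.099]
 [ 0.003 -0.086 -0.996  1.274]
 [ 0.     0.     0.     1.   ]]
dish_case [(array([181.1, 248.6]), 0.88), (array([197.5, 244. ]), 0.38)]
dish_knob [(array([200.2, 242.5]), 0.52)]
dish_bolt []
eyepiece_bolt [(array([197.4, 242.2]), 0.57), (array([389. , 202.7]), 0.56)]
side [[452.823   0.    279.336]
 [  0.    452.823 206.835]
 [  0.      0.      1.   ]] [[-0.941 -0.115  0.319  0.143]
 [-0.339  0.365 -0.867  0.887]
 [-0.016 -0.924 -0.382  0.525]
 [ 0.     0.     0.     1.   ]]
dish_case [(array([297.3, 281.8]), 0.74)]
dish_knob [(array([290.2, 250.2]), 0.51), (array([297.6, 284.7]), 0.48)]
dish_bolt [(array([289.4, 252. ]), 0.66)]
eyepiece_bolt [(array([304.1, 178.3]), 0.39)]
0.5 [ 0.198 -0.54   0.405] [-0.     0.985  0.175  0.   ]
```

View pics/top0.png

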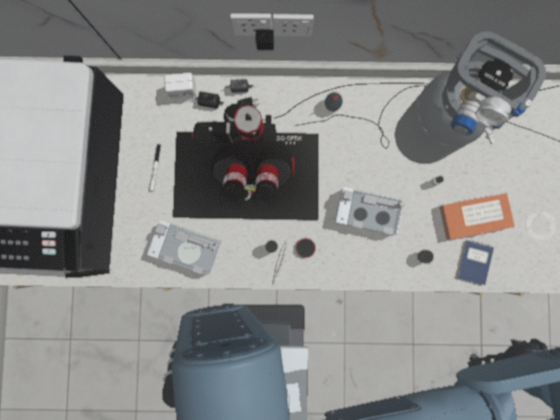

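View pics/side0.png

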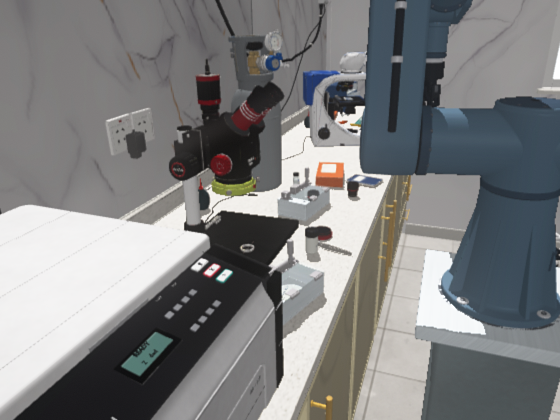

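The top view shows the dish case (round white dish) at about (183,249), left of the microscope, and the eyepiece case at (370,211). The side view shows the dish case near (300,285), with its knob near (290,250). I'll zoom in on the dish case.

Run:
```python
import cv2,numpy as np
a=cv2.imread("pics/top0.png")[215:280,140:225];b=cv2.imread("pics/side0.png")[230:340,250:340]
cv2.imwrite("pics/crop0.png",np.hstack([cv2.resize(a,(425,325),interpolation=2),cv2.resize(b,(266,325),interpolation=2)]))
```

```text
(no output)
```

View pics/crop0.png

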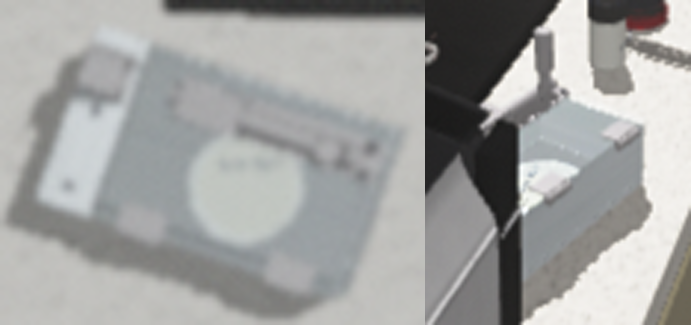

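The crop shows the case's lid outline, with the keeper at the left end at top px (160,229) and the guide at (181,235). The knob is at the right end, near (207,245) in the top view, and its top is near (290,241) in the side view. So case +y runs to image left, roughly world +y. I'll fit the case pose from these.

```bash
cat > h.py <<'E'
from bench import ctrl
import numpy as np
np.set_printoptions(precision=4,suppress=True)
def ray(c,uv,z):
    p=ctrl.camera_params(c);T=np.array(p["world_from_camera"])
    d=T[:3,:3]@np.linalg.solve(np.array(p["mtx"]),[uv[0],uv[1],1]);o=T[:3,3]
    return o+d*(z-o[2])/d[2]
def proj(c,P):
    p=ctrl.camera_params(c);T=np.linalg.inv(np.array(p["world_from_camera"]))
    q=np.array(p["mtx"])@(T[:3,:3]@P+T[:3,3]);return q[:2]/q[2]
E
python3 - <<'E'
from h import *
from scipy.optimize import least_squares
obs=[((-46,80,51),(40,205)),((46,80,51),(100,25)),((46,-80,51),(405,125)),((-46,-80,51),(345,295)),((26,66,71),(102,72)),((26,9,71),(205,100))]
L=np.array([o[0] for o in obs])/1e3; U=np.array([o[1] for o in obs])/5+[140,215]
W=np.array([ray("top",u,l[2])[:2] for u,l in zip(U,L)]);print(W)
R=lambda a:np.array([[np.cos(a),-np.sin(a)],[np.sin(a),np.cos(a)]])
f=lambda v:(L[:,:2]@R(v[2]).T+v[:2]-W).ravel()
s=least_squares(f,[.35,.13,-.2],loss="soft_l1",f_scale=.003);v=s.x;print(v,np.degrees(v[2]),f(v).reshape(-1,2)*1e3)
for j in(0,.005,.01,.05):
    k=np.r_[R(v[2])@[.026,-.066+j]+v[:2],.1065];print(j,k,proj("top",k),proj("side",k), (proj("top",k)-[140,215])*5)
for p in((290,240.5),):print("side knob",ray("side",p,.1065))
E
```

```text
[[0.3811 0.2515]
 [0.4733 0.2244]
 [0.4246 0.0668]
 [0.338  0.0949]
 [0.4486 0.2172]
 [0.4353 0.165 ]]
[ 0.4049  0.1606 -0.2849] -16.32559823538181 [[ 2.1627 -1.1964]
 [-1.756  -0.0375]
 [ 1.9942  4.0163]
 [ 0.2771  1.7735]
 [-0.1064 -0.6478]
 [-2.8578 -3.0774]]
0 [0.4113 0.0899 0.1065] [208.2925 244.8959] [291.3221 238.2312] [341.4624 149.4793]
0.005 [0.4128 0.0947 0.1065] [206.3394 244.287 ] [289.9386 239.128 ] [331.6972 146.4352]
0.01 [0.4142 0.0995 0.1065] [204.3868 243.6783] [288.544 240.032] [321.934  143.3917]
0.05 [0.4254 0.1379 0.1065] [188.7789 238.8129] [276.9729 247.5326] [243.8944 119.0644]
side knob [0.4106 0.1006 0.1065]
```

```bash
cat >> h.py <<'E'
from scipy.spatial.transform import Rotation as Ro
def goal(cy,z,cx=.026,v=(.4049,.1606,-.2849)):
    "tool-frame shift (mm) and turn to put TCP over case (cx,cy) at height z, tool x along case y"
    o=ctrl.get_obs();w,x,y,zz=o["eef_rot"];A=Ro.from_quat([x,y,zz,w])
    a=v[2];C=np.c_[[-np.sin(a),np.cos(a),0],[np.cos(a),np.sin(a),0],[0,0,-1]]
    P=np.r_[np.c_[[np.cos(a),np.sin(a)],[-np.sin(a),np.cos(a)]]@[cx,cy]+v[:2],z]
    print("t",o["time_s"],"pos",o["eef_pos"],"->",P,"shift",A.inv().apply(P-o["eef_pos"])*1e3,"turn",(A.inv()*Ro.from_matrix(C)).as_rotvec(),"F",np.array(o["wrist_force"]),"open",o["opening"])
E
python3 - <<'E'
from h import *
goal(-.105,.38);print(ctrl.tip_reach,ray("top",(235,190),.4),ray("top",(271,247),.05))
E
python3 -m pendant '[[[0,24,-30,0,0,0,0],[0,48,-60,0,0,0,0],[0,72,-90,0,0,0,0],[0,96,-120,0,0,0,0],[0,120,-150,0,0,0,0]]]'
```

```text
t 0.5 pos [ 0.1982 -0.5398  0.4047] -> [0.4003 0.0525 0.38  ] shift [ 393.9077 -486.3246   24.7327] turn [-0.0001 -0.0001 -0.934 ] F [-0.8984 -0.72   -0.0122] open 1.0017225085774497
0.1734 [ 0.5113 -0.0038  0.4   ] [ 0.4087 -0.0611  0.05  ]
time_s: 0.92
eef_pos: [0.2593, -0.356, 0.4046]
eef_rot: [0.0, 0.985, 0.175, 0.0]
wrist_force: [0.4, -0.2, 0.9]
opening: 0.304
grasp_force: 0.0
```

```bash
python3 -m pendant '[[[0,24,-30,0,0,0,0],[0,48,-60,0,0,0,0],[0,72,-90,0,0,0,0],[0,96,-120,0,0,0,0],[0,120,-150,0,0,0,0]]]'; python3 -m pendant '[[[0,24,-30,0,0,0,0],[0,48,-60,0,0,0,0],[0,72,-90,0,0,0,0],[0,96,-120,0,0,0,0],[0,120,-150,0,0,0,0]]]'; python3 -m pendant '[[[0,0,0,0,0,0,-0.12],[0,0,0,0,0,0,-0.24],[0,0,0,0,0,0,-0.36],[0,0,0,0,0,0,-0.48],[0,0,0,0,0,0,-0.6]]]'; python3 -c "
from h import *
goal(-.105,.38)"
```

```text
time_s: 1.33
eef_pos: [0.3201, -0.1737, 0.405]
eef_rot: [0.001, 0.985, 0.175, 0.0]
wrist_force: [1.1, -0.7, -0.2]
opening: -0.002
grasp_force: 0.0
time_s: 1.75
eef_pos: [0.3811, 0.0087, 0.4052]
eef_rot: [0.0, 0.985, 0.175, 0.001]
wrist_force: [0.7, -0.8, 0.1]
opening: -0.003
grasp_force: 0.0
time_s: 2.17
eef_pos: [0.381, 0.007, 0.4048]
eef_rot: [0.0, 0.887, 0.461, 0.0]
wrist_force: [0.7, 0.4, -0.7]
opening: 0.001
grasp_force: 0.0
t 2.1667 pos [0.381  0.007  0.4048] -> [0.4003 0.0525 0.38  ] shift [ 48.3366 -10.331   24.8176] turn [ 0.0003 -0.     -0.3273] F [ 0.6968  0.3698 -0.6907] open 0.0009116659916968456
```

```bash
python3 -m pendant '[[[0,16,-3,8,0,0,-0.11],[0,32,-6,16,0,0,-0.22],[0,48,-10,25,0,0,-0.327],[0,48,-10,25,0,0,-0.327]]]'
python3 - <<'E'
from h import *
import cv2
ims=[]
for c,(x,y) in(("top",(200,230)),("side",(290,210))):
    im=ctrl.camera(c)[:,:,::-1];ims.append(cv2.resize(im[y-65:y+65,x-65:x+65],(390,390),interpolation=2))
    print(c,[(np.round(np.array(d["point"])*[560,420],1),round(d["confidence"],2)) for d in ctrl.boxes_of(c,"dish_knob")[:3]])
cv2.imwrite("pics/c1.png",np.hstack(ims));goal(-.105,.256)
E
```

```text
time_s: 2.5
eef_pos: [0.4007, 0.0531, 0.3784]
eef_rot: [-0.001, 0.801, 0.599, -0.0]
wrist_force: [-0.7, 0.6, 0.5]
opening: -0.003
grasp_force: 0.0
top []
side [(array([292.1, 253.6]), 0.78)]
t 2.7 pos [0.4007 0.0512 0.3802] -> [0.4003 0.0525 0.256 ] shift [  1.1894  -0.8166 124.1501] turn [ 0.0006  0.0003 -0.0092] F [-0.0648 -0.2672  0.0555] open 0.004489169863362461
```

View pics/c1.png

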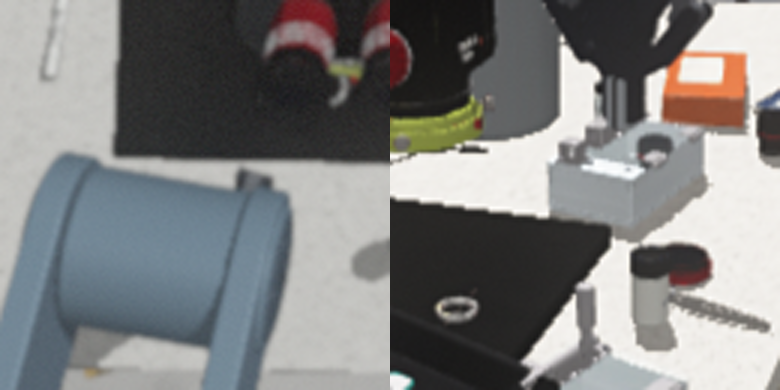

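The side view shows the knob's top at about (291,241), and the closed fingers above and behind it at about (302,180), as expected. Next I lower the tool behind the knob.

```bash
python3 -m pendant '[[[0,0,0,31,0,0,0],[0,0,0,62,0,0,0],[0,0,0,93,0,0,0],[0,0,0,124,0,0,0],[0,0,0,124,0,0,0]]]'
python3 - <<'E'
from h import *
import cv2
x,y=290,245;im=ctrl.camera("side")[:,:,::-1]
cv2.imwrite("pics/c2.png",cv2.resize(im[y-50:y+50,x-50:x+50],(500,500),interpolation=2));goal(-.082,.256)
E
```

```text
time_s: 3.12
eef_pos: [0.3981, 0.0512, 0.2513]
eef_rot: [-0.003, 0.803, 0.596, -0.003]
wrist_force: [-1.8, 0.7, -0.8]
opening: 0.002
grasp_force: 0.0
t 3.1667 pos [0.3993 0.0512 0.2539] -> [0.4068 0.0746 0.256 ] shift [24.5707  0.3523 -2.1272] turn [-0.0064  0.0009 -0.0093] F [-0.83    0.072   0.2415] open 0.00018134888658673319
```

View pics/c2.png

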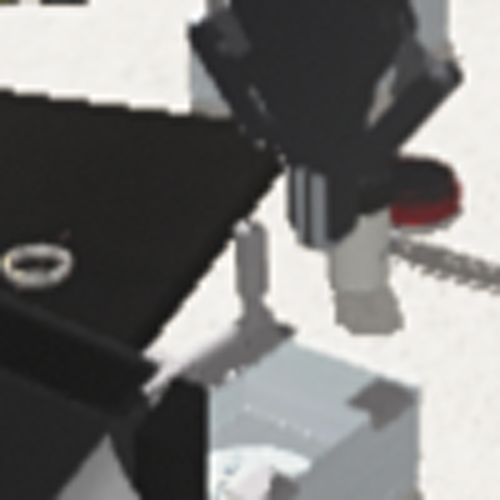

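The knob stands at about (290,241–255) and the closed fingertips at (303,244). They are on line with the bolt, about 45 mm behind the knob. I'll push now.

```bash
python3 -m pendant '[[[0,10,0,-1,0,0,0],[0,20,0,-1,0,0,0],[0,28,0,-1,0,0,0],[0,36,0,-1,0,0,0],[0,44,0,-1,0,0,0]]]'; python3 -m pendant '[[[0,4,0,0,0,0,0],[0,8,0,0,0,0,0],[0,12,0,0,0,0,0],[0,16,0,0,0,0,0],[0,19,0,0,0,0,0]]]';  python3 - <<'E'
from h import *
import cv2
x,y=285,245;im=ctrl.camera("side")[:,:,::-1]
cv2.imwrite("pics/c3.png",cv2.resize(im[y-50:y+50,x-50:x+50],(500,500),interpolation=2));goal(-.037,.256)
E
```

```text
time_s: 3.58
eef_pos: [0.4145, 0.0939, 0.2585]
eef_rot: [0.001, 0.803, 0.597, 0.001]
wrist_force: [0.1, -2.9, 1.8]
opening: 0.001
grasp_force: 1.3
time_s: 4.0
eef_pos: [0.419, 0.1122, 0.2567]
eef_rot: [-0.0, 0.802, 0.597, -0.0]
wrist_force: [0.2, -3.3, 1.2]
opening: -0.002
grasp_force: 1.1
t 4.05 pos [0.419  0.1125 0.2566] -> [0.4195 0.1178 0.256 ] shift [ 5.197  -1.0979  0.6305] turn [-0.0002 -0.0003 -0.0071] F [ 0.3297 -0.6787 -0.0238] open 0.003769236632146243
```

View pics/c3.png

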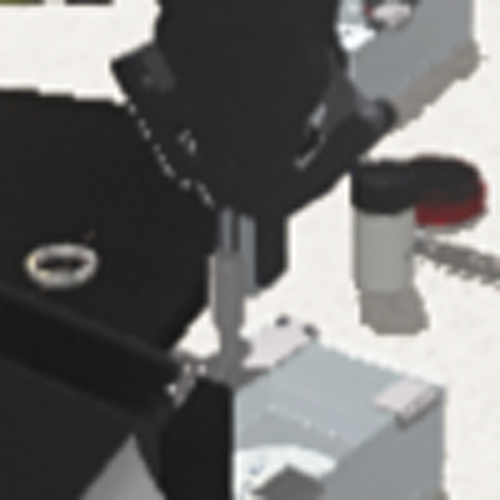

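The fingers press on the knob, whose top is now near (281,245), and the bolt is sliding at about 3 N. I'll creep towards the stop.

```bash
python3 -m pendant '[[[0,1,0,0,0,0,0],[0,2,0,0,0,0,0],[0,3,0,0,0,0,0],[0,4,0,0,0,0,0],[0,5,0,0,0,0,0]]]'; python3 -m pendant '[[[0,0.5,0,0,0,0,0],[0,1,0,0,0,0,0],[0,1.5,0,0,0,0,0],[0,2,0,0,0,0,0]]]'
```

```text
time_s: 4.47
eef_pos: [0.4203, 0.1167, 0.2566]
eef_rot: [-0.0, 0.803, 0.597, -0.0]
wrist_force: [0.3, -2.4, 0.1]
opening: 0.003
grasp_force: 1.0
time_s: 4.8
eef_pos: [0.4208, 0.1187, 0.2566]
eef_rot: [-0.0, 0.802, 0.597, -0.0]
wrist_force: [0.5, -1.8, -0.5]
opening: 0.002
grasp_force: 1.0
```

```bash
python3 -m pendant '[[[0,0.5,0,0,0,0,0],[0,1,0,0,0,0,0],[0,1.5,0,0,0,0,0],[0,2,0,0,0,0,0]]]'; python3 -m pendant '[[[0,0.5,0,0,0,0,0],[0,1,0,0,0,0,0],[0,1.5,0,0,0,0,0]]]'
```

```text
time_s: 5.13
eef_pos: [0.4215, 0.1206, 0.2566]
eef_rot: [-0.0, 0.802, 0.597, -0.0]
wrist_force: [1.0, -3.1, -1.1]
opening: 0.001
grasp_force: 1.0
time_s: 5.38
eef_pos: [0.4219, 0.122, 0.2567]
eef_rot: [-0.0, 0.802, 0.597, -0.0]
wrist_force: [-0.0, -2.5, -0.7]
opening: -0.002
grasp_force: 1.0
```

```bash
python3 -m pendant '[[[0,0.5,0,0,0,0,0],[0,1,0,0,0,0,0],[0,1.5,0,0,0,0,0]]]'; python3 -m pendant '[[[0,0.5,0,0,0,0,0],[0,1,0,0,0,0,0],[0,1.5,0,0,0,0,0]]]'
```

```text
time_s: 5.63
eef_pos: [0.4223, 0.1233, 0.2567]
eef_rot: [0.0, 0.802, 0.597, -0.0]
wrist_force: [-0.3, -5.6, -0.3]
opening: 0.004
grasp_force: 2.7
time_s: 5.88
eef_pos: [0.4226, 0.124, 0.2566]
eef_rot: [0.001, 0.802, 0.597, -0.002]
wrist_force: [-2.4, -12.9, 0.9]
opening: -0.001
grasp_force: 6.6
```

The force has risen to 13 N while the tool is held, so the bolt has reached its dead stop. I'll back off and lift clear.

```bash
python3 -m pendant '[[[0,-10,0,0,0,0,0],[0,-30,0,0,0,0,0],[0,-40,0,-20,0,0,0],[0,-40,0,-50,0,0,0],[0,-40,0,-80,0,0,0]]]'; python3 -m pendant '[[[0,0,0,-30,0,0,0],[0,0,0,-50,0,0,0],[0,-30,0,-50,0,0,0],[0,-60,0,-50,0,0,0],[0,-60,0,-50,0,0,0]]]'
python3 - <<'E'
from h import *
import cv2
x,y=285,230;im=ctrl.camera("side")[:,:,::-1]
print([(np.round(np.array(d["point"])*[560,420],1),round(d["confidence"],2)) for d in ctrl.boxes_of("side","dish_knob")[:3]])
cv2.imwrite("pics/c4.png",cv2.resize(im[y-65:y+65,x-65:x+65],(520,520),interpolation=2))
E
```

```text
time_s: 6.3
eef_pos: [0.4104, 0.0861, 0.3369]
eef_rot: [-0.001, 0.803, 0.596, -0.001]
wrist_force: [1.7, 0.6, 0.1]
opening: -0.0
grasp_force: 0.0
time_s: 6.72
eef_pos: [0.3932, 0.0265, 0.3872]
eef_rot: [0.001, 0.803, 0.596, 0.0]
wrist_force: [-0.2, -0.2, -0.6]
opening: -0.002
grasp_force: 0.0
[(array([279.3, 257.7]), 0.55)]
```

View pics/c4.png

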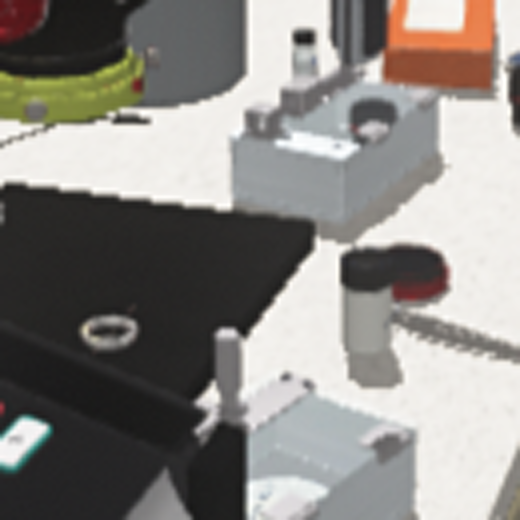

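The knob's top is now at px (277,248), against a predicted (277,247.5) for fully home. The gripper is clear and the eyepiece case was not touched.

```bash
python3 -c "
from bench import ctrl
print(ctrl.hand_in())"
```

```text
the job is handed in; nothing more can be done
None
```

The dish case's bolt is pushed home to its dead stop, the eyepiece case's bolt was left untouched, the robot is clear of everything, and the job is handed in (no verdict was returned).

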